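# Put the workshop leftovers back in their parts bins

### The arm

A 6-joint arm with a two-finger parallel gripper is mounted at the origin on the work surface. World frame = base frame: x ahead of the robot, y to its left, z up, the work surface at z = 0. Lengths are in m, angles in rad, forces in N, time in s.
With the tool pointing down it reaches from about 0.3 to 0.75 m from the base axis. Payload 8.5 kg.
Tool frame: the origin (TCP) lies midway between the tips of the shut fingers; the grasp point (between the pads) lies 19 mm behind it; z points along the fingers, y is the line along which they close (so a half turn about z gives the same grasp; the last joint's range is limited). The gripper opens to 85 mm and grips with 20 to 120 N. Pads are 22 mm wide; open, the fingers measure 114 mm over their backs; the gripper's body (76 mm by 85 mm) begins 54 mm behind the grasp point. The pads swing forward as they close: fully open they stand 13 mm farther back than shut.
Start: joints at [-1.532, 0.381, 1.297, -0, 1.464, -0.215], TCP at [0.138, -0.532, 0.199] pointing down, gripper open.
Joint ranges: [-3.11, 3.11], [-0.89, 2.33], [0.22, 2.48], [-1.42, 4.56], [0.17, 2.85], [-2.88, 2.88]. Speed limits (rad/s): [2.39, 2.39, 3.14, 3.14, 3.14, 3.14].

### API

Orientations are given as a rotation vector (axis times angle).
In Python, from bench import arm gives the robot as it stands.
- The arm moves only by the shell command python3 -m pendant 'ROWS' [FORCE]. ROWS is JSON, a list of rows, each a list of 3 entries, a list of its own where there are three numbers: the opening, from 0 (shut) to 1 (fully open), then the shift along the tool's x, y, z in mm, then the turn about the tool's z in rad. A call has 1 to 8 rows; each row is the pose to reach, as a shift and turn from the pose commanded when the call began, along the tool's axes at that moment; what a row does not reach only later rows make up. A row lasts 1/10 s, in which the tool goes at most 50 mm and 8.59 degrees, less where a joint would pass 70% of its speed; a pose out of reach is approached as far as the arm can. A call with a gripper value outside its range is refused whole. The fingers move at their own pace and stop on an object; FORCE is the grip in N (left out, the last holds). Time passes only in rows, so rows that repeat a pose let the fingers close. It gives the time, the measured TCP pose, the force, the opening and the grip force at its end, in the units of the state.
- arm.sense(): the state, without advancing time (a new reading comes with each control period).
- arm.capture(name): name is "side" or "top"; returns a dict with "color" (400x640x3 uint8, blue, green, red), "z_map" (400x640 float32, m along the optical axis (not along the pixel's ray), 0 where there is no reading), "vfov" (degrees; the focal length in pixels is half the picture's height over the tangent of half this angle, whatever the lens; pixels are square), "cx", "cy" (the principal point, pixels), "R" (3x3) and "t" (3): a world point X has camera coordinates R X + t. Camera axes: x right, y down, z forward; pixel columns grow to the right and rows downward; lengths in m; the calibration is good to about 2 mm. A picture is of the moment at which its call begins.
- arm.finish_job(): hands the job in; it is judged then, once.
Trained networks look in a picture, given as the dict that the camera call returned (one of the last four; its "shot" number tells which), for a name from the list of things; names that differ only in an ending like _2 or _b are one class to them, and where a whole thing is asked for, a point or a joint stands for the part that bears it (a point fixed in the world has none). Each returns a list of dicts, best first, with "score" (0 to 1); they miss things now and then, are a little off and sometimes report something else, mostly with a low value. They report only what shows in the picture. A call takes as long as a camera call.
- arm.look_for(name, picture): "point" ([column, row] in pixels, amid what is visible of it).
- arm.masks_of(name, picture): "mask" (400x640 bool, what is visible of it) and "point" ([column, row] in pixels, amid what is visible of it).
The state is a dict: "clock": time; "joint_pos": joint angles; "qvel": joint speeds; "tau": joint torques, N m; "ee_pos": TCP position; "tool_rot": TCP orientation; "wrist_force": force on the tool from outside, world axes, zero at the start; "moment": the same for the moment, N m; "opening": finger opening in m; "gripper_force": force on a finger pad.
Only numpy, scipy, OpenCV 4.12 (cv2) and the standard library are available. Lean on these libraries where they do the work, as an engineer would, in place of code of your own. Each camera call takes 0.05 s, during which the arm holds its last target. There are 200 camera calls.

### The job

Tidy the leftovers of the electronics class into their parts bins: both black capacitors in the red bin (one stands down in the deep grey returns pot), the white relay in the yellow bin and the aluminium heat sink in the green bin. Stand each part upright on the floor of its bin, and leave the solder spool standing where it is.

Things in the scene. Friction and masses are not known exactly. Their poses are not given: they have to be found in the camera images.
- cap_a: electrolytic capacitor: black upright can, 30 mm diameter, 50 mm tall, silver disc on top, thin pale stripe down one side, about 50 g. Origin: centre of its underside; z is its axis, up when it stands as at the start. This one starts standing inside the grey pot, within 9 mm of its middle.
- cap_b: electrolytic capacitor: black upright can, 30 mm diameter, 50 mm tall, silver disc on top, thin pale stripe down one side, about 50 g. Origin: centre of its underside; z is its axis, up when it stands as at the start. This one starts on the mat.
- relay: plug-in relay: white upright case on a black foot, small blue flag on top, 28 (its x) x 36 (its y) x 48 mm tall, about 60 g. Origin: centre of its underside; z up at the start; starts on the mat turned by up to 0.8 rad.
- heatsink: bare aluminium heat sink with six upright fins, 36 (its x, across the fins) x 40 (its y, along the fins) x 42 mm tall, sturdy to grip on any side, about 90 g. Origin: centre of its underside; z up at the start; starts on the mat turned by up to 0.8 rad.
- bin_red: red open parts bin, fixed to the bench, outside 108 (its x) x 128 (its y) x 25 mm high, walls and floor 4 mm thick, so inside 100 x 120 mm. Origin: centre of its underside (inner floor 4 mm above it); z up; turned by up to 0.25 rad from the world axes. For both capacitors, side by side.
- bin_yellow: yellow open parts bin, fixed to the bench, outside 108 (its x) x 128 (its y) x 25 mm high, walls and floor 4 mm thick, so inside 100 x 120 mm. Origin: centre of its underside (inner floor 4 mm above it); z up; turned by up to 0.25 rad from the world axes. For the relay.
- bin_green: green open parts bin, fixed to the bench, outside 108 (its x) x 128 (its y) x 25 mm high, walls and floor 4 mm thick, so inside 100 x 120 mm. Origin: centre of its underside (inner floor 4 mm above it); z up; turned by up to 0.25 rad from the world axes. For the heat sink.
- pot: grey round open returns pot, fixed to the bench, upright: outside 120 mm across and 58 mm tall, wall 4 mm, so 112 mm across inside, floor 5 mm thick. Origin: centre of its underside; z up. Wide-open fingers may not fit into it: go in shut or nearly so and open only as far as the part needs. The bench mat under everything is blue, 2 mm thick (its top at height 0.002 m).
- spool: solder spool standing on end among the parts: blue flanges 54 mm across, 40 mm tall, 300 g, loose. Origin: centre of its underside; z up. To be left alone.

How it is judged:
By the outcome, as a careful person would: the job done as asked, in the order asked, and still so for the second after the job is handed in, with the robot touching nothing.
It also fails if it takes over 120 s, if anything falls off the work surface, if the arm or the gripper's body presses on something with over 40 N, if the wrist force passes 120 N, or if a joint passes its speed limit or range.

## Working session

There is one attempt and no reset: what is moved stays moved. The work goes in short steps, Python scripts to look and compute and a shell command to move; the robot and the scene stay as the last step left them, time stands still between calls to the robot, and variables do not carry over. Pictures are saved under pics/ and viewed, at most 14 in all, crops included, and the job is handed in when it is done.

```bash
ls; mkdir -p pics; python3 - <<'E'
from bench import arm
import cv2
for n in ("top","side"):
    p=arm.capture(n); cv2.imwrite(f"pics/{n}0.png",p["color"]); print(n,p["vfov"],p["cx"],p["cy"],p["R"],p["t"])
s=arm.sense(); print(s)
E
```

```text
pics
top 48.03088805543354 316.99812559572814 199.97971221063733 [[-0.01989798 -0.99974406 -0.01076533]
 [-0.99526466  0.02083118 -0.09494371]
 [ 0.09514367  0.00882516 -0.99542443]] [0.02080502 0.5320177  1.07125516]
side 56.796778780540066 321.598494739257 192.58639507387056 [[ 0.94814341 -0.31760068  0.01240475]
 [-0.15068299 -0.48351694 -0.86226794]
 [ 0.27985479  0.81568448 -0.50630043]] [-0.51760577  0.13728982  0.6137875 ]
{'clock': 0.1, 'joint_pos': array([-1.53228446e+00,  3.81155537e-01,  1.29817426e+00,  3.39496230e-05,
        1.46360851e+00, -2.15308730e-01]), 'qvel': array([-5.11322068e-04, -1.36553306e-03, -2.10189811e-03,  4.71712150e-05,
        5.75862993e-04,  4.39456342e-04]), 'tau': array([ 3.31317773e-03, -4.49225807e+01, -2.31657565e+01, -1.91787344e-04,
        3.62103172e-03, -1.37229569e-05]), 'ee_pos': array([ 0.13809789, -0.53206396,  0.19846271]), 'tool_rot': array([-3.11500105e+00, -3.97456085e-01, -2.39318254e-04]), 'wrist_force': array([-1.15571871, -0.62488799,  0.91828919]), 'moment': array([-1.79600354e-02,  4.91056568e-05, -2.17036562e-02]), 'gripper_force': 0.0, 'opening': 0.08563864665395764}
```

View pics/top0.png

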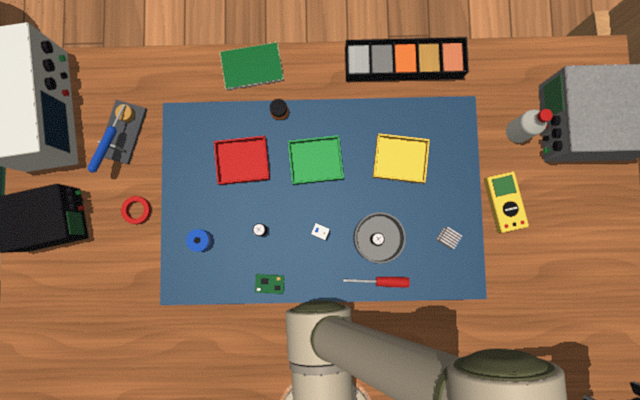

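View pics/side0.png

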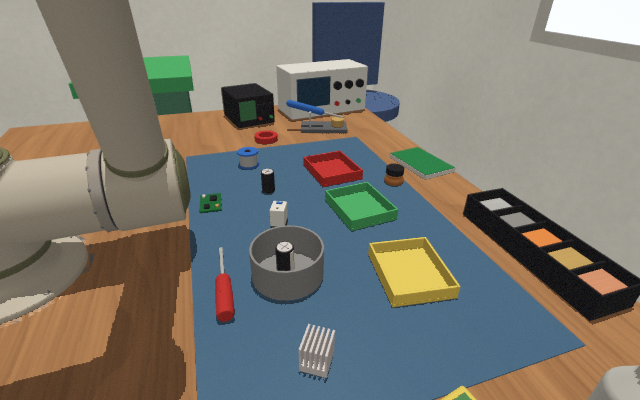

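The top view shows the red bin at (242,160), green (316,160), yellow (401,158), spool (199,240), cap_b (260,230), relay (320,232), the pot with cap_a at (379,239) and the heat sink at (450,238). The side view agrees: the pot is at (287,260) and the heat sink at (317,350).

```bash
cat > h.py <<'E'
from bench import arm
import numpy as np, cv2
from scipy.spatial.transform import Rotation as Ro
def cloud(p):
    h,w=p["z_map"].shape; f=h/2/np.tan(np.radians(p["vfov"]/2))
    v,u=np.mgrid[:h,:w]; z=p["z_map"]
    c=np.stack([(u-p["cx"])/f*z,(v-p["cy"])/f*z,z],-1)
    X=(c-p["t"])@p["R"]; X[z==0]=np.nan
    return X
def find(p,name,near=None,X=None):
    """list of (score, pixel, world pts under mask)"""
    X=cloud(p) if X is None else X
    return [(d["score"],np.round(d["point"]),X[d["mask"]&np.isfinite(X[...,2])]) for d in arm.masks_of(name,p)]
def rect(P,lo,hi):
    Q=P[(P[:,2]>lo)&(P[:,2]<hi)][:,:2]
    (c,s,a)=cv2.minAreaRect((Q*1000).astype(np.float32))
    return np.round(c,1),np.round(s,1),round(a,1),len(Q),np.round(np.median(Q*1000,0),1)
def toolshift(target,yaw=None,s=None):
    """mm shift in present tool axes to bring TCP to target; yaw = world angle of closing line (mod pi)"""
    s=s or arm.sense(); R=Ro.from_rotvec(s["tool_rot"]).as_matrix()
    d=R.T@(np.array(target)-s["ee_pos"])*1000
    cur=np.arctan2(R[1,1],R[0,1]); out=[np.round(d,1),"closing yaw",round(cur,3)]
    if yaw is not None:
        # tool z down: turn by +t about tool z lowers world yaw by t
        t=-((yaw-cur+np.pi/2)%np.pi-np.pi/2); out+=["turn",round(t,3)]
    return out
E
python3 - <<'E'
from h import *
p=arm.capture("top"); X=cloud(p)
rng={"cap_a":(.03,.09),"relay":(.04,.06),"heatsink":(.035,.06),"bin_red":(.018,.04),"bin_yellow":(.018,.04),"bin_green":(.018,.04),"pot":(.05,.07),"spool":(.03,.06)}
for n,(a,b) in rng.items():
    for s,px,P in find(p,n,X=X):
        if s>.3: print(n,round(s,2),px,np.round(np.percentile(P[:,2]*1000,[2,50,98])),rect(P,a,b))
print(toolshift([0,0,0]))
E
```

```text
cap_a 0.73 [377. 238.] [13. 55. 58.] (array([ 437.1, -130.2]), array([27.9, 29. ]), 24.5, 136, array([ 436.7, -129.5]))
cap_a 0.7 [260. 228.] [31. 51. 55.] (array([463.7, 149.8]), array([26.5, 23.9]), 89.1, 112, array([463.6, 148.7]))
relay 0.57 [316. 230.] [44. 48. 53.] (array([457.5,   4.5]), array([34.1, 25.5]), 62.4, 148, array([458.2,   4.1]))
heatsink 0.58 [449. 233.] [ 4. 34. 45.] (array([ 436.2, -303.7]), array([37.6, 36.2]), 55.3, 150, array([ 436. , -302.6]))
bin_red 0.75 [242. 160.] [ 0.  5. 27.] (array([638.8, 197.9]), array([108.9, 128.8]), 5.0, 355, array([637.3, 200.3]))
bin_yellow 0.91 [401. 156.] [-0.  4. 26.] (array([ 634.4, -198.2]), array([128.4, 108.5]), 82.3, 317, array([ 622.8, -195.3]))
bin_green 0.76 [315. 159.] [-0.  5. 27.] (array([636. ,  13.9]), array([109.2, 128.1]), 5.3, 335, array([634.6,  13.9]))
pot 0.62 [384. 235.] [ 1.  6. 60.] (array([ 439.8, -133.7]), array([116.5, 116.7]), 70.7, 248, array([ 438.8, -131.8]))
spool 0.96 [198. 237.] [ 2. 40. 44.] (array([441.9, 300.4]), array([52.8, 50.2]), 88.7, 402, array([442.6, 299.8]))
[array([   0., -550.,  199.]), 'closing yaw', np.float64(-1.317)]
```

```bash
python3 - <<'E'
from h import *
p=arm.capture("top"); X=cloud(p)
for s,px,P in find(p,"cap_a",X=X)[:2]: print(px,rect(P,.047,.065))
for s,px,P in find(p,"heatsink",X=X)[:1]: print(px,rect(P,.0,.065),rect(P,.038,.06))
c=p["color"][205:265,415:485]; cv2.imwrite("pics/hs.png",cv2.resize(c,None,fx=8,fy=8,interpolation=cv2.INTER_CUBIC))
print(toolshift([.437,-.130,.150],.087))
E
```

```text
[259. 228.] (array([464.8, 151.3]), array([28.7, 26.2]), 87.9, 113, array([463.8, 151.3]))
[377. 237.] (array([ 436.7, -130.2]), array([27.2, 29. ]), 25.3, 127, array([ 436.6, -129.9]))
[array([ 390.4, -314.4,   49. ]), 'closing yaw', np.float64(-1.317), 'turn', np.float64(-1.404)]
```

View pics/hs.png

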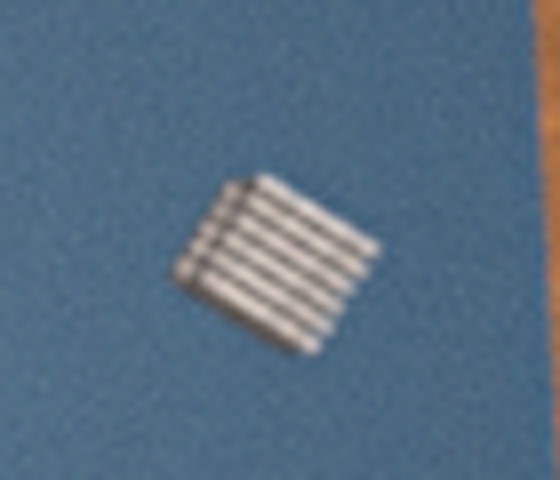

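The crop shows the heat sink's fins running down to the right at about 33°, which agrees with the rectangle fit. Its closing yaw is about -0.6.

```bash
python3 -m pendant '[[0.55,[45,-36,5],-0.14],[0.55,[90,-72,10],-0.28],[0.55,[135,-108,15],-0.42],[0.55,[180,-144,20],-0.56],[0.55,[225,-180,25],-0.70],[0.55,[260,-210,30],-0.84],[0.55,[300,-240,35],-0.98],[0.55,[330,-265,40],-1.12]]' 40
python3 - <<'E'
from h import *
print(toolshift([.4368,-.130,.110],.087))
E
```

```text
clock: 1.5
ee_pos: [0.3771, -0.2115, 0.1621]
tool_rot: [2.423, 1.998, 0.0]
wrist_force: [-0.0, -1.3, 1.2]
opening: 0.0472
gripper_force: 0.0
[array([91.4, 43.1, 52.1]), 'closing yaw', np.float64(-0.192), 'turn', np.float64(-0.279)]
```

```bash
python3 -m pendant '[[0.55,[45,20,10],-0.14],[0.55,[90,42,20],-0.28],[0.55,[90,42,35],-0.28],[0.55,[90,42,50],-0.28],[0.55,[90,42,50],-0.28]]'
python3 - <<'E'
from h import *
print(toolshift([.4368,-.130,.018],.087))
p=arm.capture("side"); cv2.imwrite("pics/s1.png",p["color"])
E
```

```text
clock: 2.0
ee_pos: [0.4343, -0.1322, 0.1106]
tool_rot: [-2.124, -2.31, 0.001]
wrist_force: [0.3, -0.2, 0.4]
opening: 0.0468
gripper_force: 0.0
[array([ 1.8,  2.9, 92.6]), 'closing yaw', np.float64(0.084), 'turn', np.float64(-0.003)]
```

View pics/s1.png

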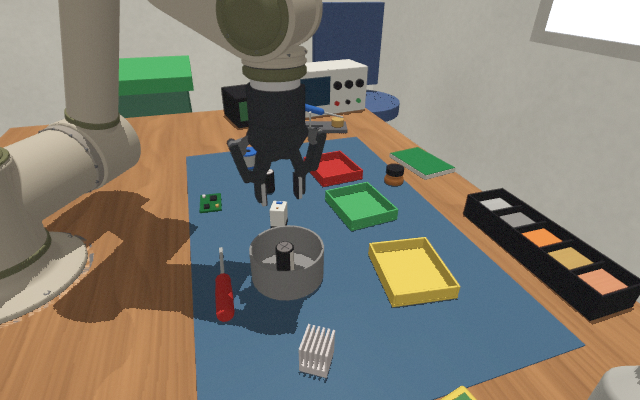

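The side view shows the fingertips at (266,200) and (300,195), centred over the can at (285,245), and narrow enough for the pot.

```bash
python3 -m pendant '[[0.52,[2,3,30],0],[0.52,[2,3,55],0],[0.52,[2,3,75],0],[0.52,[2,3,92],0],[0.52,[2,3,92],0]]'; python3 -m pendant '[[0,[0,0,0],0],[0,[0,0,0],0],[0,[0,0,0],0],[0,[0,0,0],0],[0,[0,0,0],0],[0,[0,0,0],0]]' 40
```

```text
clock: 2.55
ee_pos: [0.4372, -0.131, 0.0192]
tool_rot: [-2.127, -2.309, 0.001]
wrist_force: [0.5, 0.7, 0.5]
opening: 0.0446
gripper_force: 0.0
clock: 3.15
ee_pos: [0.4383, -0.1312, 0.021]
tool_rot: [2.126, 2.31, 0.0]
wrist_force: [-1.4, -0.6, 7.8]
opening: 0.0268
gripper_force: 39.9
```

```bash
python3 -m pendant '[[0,[0,0,-20],0],[0,[0,0,-50],0],[0,[0,0,-90],0],[0,[0,0,-90],0],[0,[0,0,-90],0]]'
python3 - <<'E'
from h import *
print(toolshift([.4368,-.130,.018],.087))
p=arm.capture("side"); cv2.imwrite("pics/s2.png",cv2.resize(p["color"][120:300,200:380],None,fx=3,fy=3))
E
```

```text
clock: 3.65
ee_pos: [0.4379, -0.1309, 0.1105]
tool_rot: [2.126, 2.31, 0.001]
wrist_force: [0.2, 0.3, -1.2]
opening: 0.0272
gripper_force: 39.5
[array([ 1. , -1.2, 92.5]), 'closing yaw', np.float64(0.083), 'turn', np.float64(-0.004)]
```

View pics/s2.png

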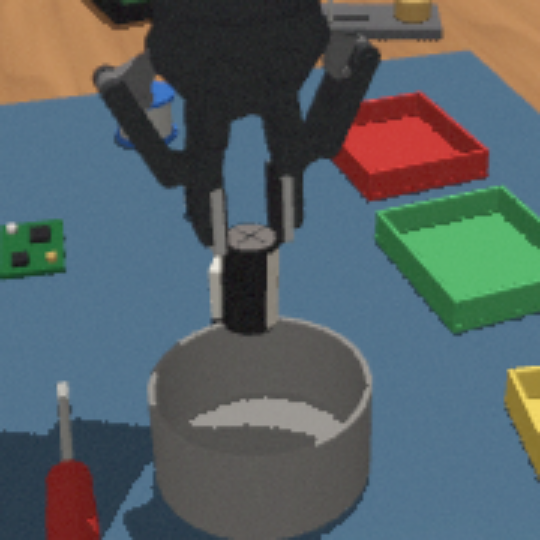

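cap_a is held upright in the pads, with its top at crop (250,237), and clear above the pot rim.

```bash
python3 - <<'E'
from h import *
print(toolshift([.6364,.2248,.11],.087))
E
```

```text
[array([337.6, 227.8,  -0.4]), 'closing yaw', np.float64(0.083), 'turn', np.float64(-0.004)]
```

```bash
python3 -m pendant '[[0,[35,24,0],0],[0,[75,51,0],0],[0,[115,78,0],0],[0,[155,105,0],0],[0,[195,132,0],0],[0,[235,159,0],0],[0,[275,186,0],0],[0,[310,210,0],0]]'; python3 -m pendant '[[0,[27,18,0],0],[0,[27,18,0],0],[0,[27,18,30],0],[0,[27,18,60],0],[0,[27,18,60],0]]'
python3 - <<'E'
from h import *
print(toolshift([.6364,.2248,.02],.087))
p=arm.capture("side"); cv2.imwrite("pics/s3.png",cv2.resize(p["color"][60:220,240:440],None,fx=3,fy=3))
E
```

```text
clock: 4.5
ee_pos: [0.6213, 0.1978, 0.1079]
tool_rot: [-2.125, -2.311, 0.003]
wrist_force: [0.5, -0.6, -0.8]
opening: 0.0269
gripper_force: 39.5
clock: 5.0
ee_pos: [0.6339, 0.2229, 0.0444]
tool_rot: [-2.123, -2.306, 0.014]
wrist_force: [-0.0, 0.8, -0.5]
opening: 0.0268
gripper_force: 39.5
[array([ 1.7,  2.9, 24.3]), 'closing yaw', np.float64(0.083), 'turn', np.float64(-0.004)]
```

View pics/s3.png

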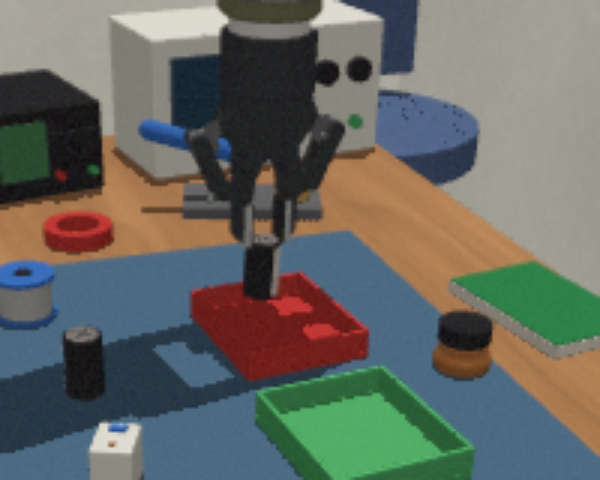

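The can is inside the far (left) half of the red bin, still upright at crop (262,270).

```bash
python3 -m pendant '[[0,[1,2,12],0],[0,[1,2,20],0],[0,[1,2,23],0],[0,[1,2,23],0],[0,[1,2,23],0]]'
```

```text
clock: 5.55
ee_pos: [0.6392, 0.2251, 0.0274]
tool_rot: [2.127, 2.311, 0.001]
wrist_force: [0.6, -0.2, -0.3]
opening: 0.0268
gripper_force: 39.6
```

```bash
python3 -m pendant '[[0,[0,0,2],0],[0,[0,0,4],0],[0,[0,0,5],0],[0,[0,0,5],0]]'
```

```text
clock: 5.95
ee_pos: [0.6389, 0.2251, 0.0217]
tool_rot: [-2.127, -2.312, 0.0]
wrist_force: [0.4, -0.9, -0.4]
opening: 0.027
gripper_force: 39.6
```

```bash
python3 -m pendant '[[0,[0,0,1],0],[0,[0,0,2],0],[0,[0,0,2],0]]'
```

```text
clock: 6.25
ee_pos: [0.639, 0.2252, 0.0202]
tool_rot: [2.127, 2.312, 0.001]
wrist_force: [-0.3, -0.5, 2.0]
opening: 0.0264
gripper_force: 39.9
```

```bash
python3 -m pendant '[[0.2,[0,0,0.5],0],[0.52,[0,0,0.5],0],[0.52,[0,0,0.5],0],[0.52,[0,0,0.5],0],[0.52,[0,0,-20],0],[0.52,[0,0,-50],0],[0.52,[0,0,-90],0],[0.52,[0,0,-90],0]]'
python3 - <<'E'
from h import *
print(toolshift([.4645,.151,.09],.087))
E
```

```text
clock: 7.05
ee_pos: [0.6414, 0.2256, 0.1158]
tool_rot: [2.123, 2.307, 0.013]
wrist_force: [0.1, 0.3, 0.6]
opening: 0.0446
gripper_force: 0.0
[array([ -59.7, -182.8,   23.9]), 'closing yaw', np.float64(0.083), 'turn', np.float64(-0.004)]
```

```bash
python3 -m pendant '[[0.6,[-12,-40,0],0],[0.6,[-26,-80,0],0],[0.6,[-40,-120,0],0],[0.6,[-52,-160,0],0],[0.6,[-60,-182,15],0],[0.6,[-60,-182,15],0],[0.6,[-60,-182,15],0]]'
python3 - <<'E'
from h import *
print(toolshift([.4645,.151,.018],.087))
p=arm.capture("side"); cv2.imwrite("pics/s4.png",cv2.resize(p["color"][60:260,200:400],None,fx=3,fy=3))
E
```

```text
clock: 7.75
ee_pos: [0.463, 0.1502, 0.095]
tool_rot: [2.128, 2.311, 0.001]
wrist_force: [0.1, -0.2, 0.2]
opening: 0.0512
gripper_force: 0.0
[array([ 0.6,  1.5, 77. ]), 'closing yaw', np.float64(0.083), 'turn', np.float64(-0.004)]
```

View pics/s4.png

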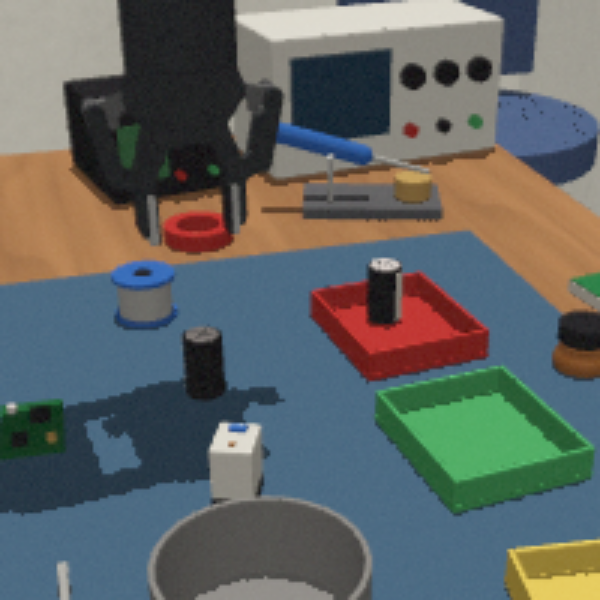

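cap_a stands upright in the red bin at crop (384,290). The fingers are over cap_b at (204,362).

```bash
python3 -m pendant '[[0.6,[0.5,1.5,30],0],[0.6,[0.5,1.5,55],0],[0.6,[0.5,1.5,70],0],[0.6,[0.5,1.5,76],0],[0.6,[0.5,1.5,76],0]]'; python3 -m pendant '[[0,[0,0,0],0],[0,[0,0,0],0],[0,[0,0,0],0],[0,[0,0,0],0],[0,[0,0,0],0],[0,[0,0,0],0]]' 40;  python3 -m pendant '[[0,[0,0,-20],0],[0,[0,0,-50],0],[0,[0,0,-80],0],[0,[0,0,-80],0],[0,[0,0,-80],0]]'
python3 - <<'E'
from h import *
print(toolshift([.6412,.171,.08],.087))
E
```

```text
clock: 8.3
ee_pos: [0.4646, 0.151, 0.0185]
tool_rot: [-2.127, -2.312, 0.001]
wrist_force: [0.9, 0.0, 0.1]
opening: 0.0507
gripper_force: 0.0
clock: 8.9
ee_pos: [0.4651, 0.1512, 0.0231]
tool_rot: [2.124, 2.309, 0.006]
wrist_force: [-10.7, -0.6, 40.6]
opening: 0.0001
gripper_force: 21.1
clock: 9.4
ee_pos: [0.4642, 0.1509, 0.0996]
tool_rot: [2.126, 2.311, 0.002]
wrist_force: [0.3, 0.6, 0.1]
opening: -0.0001
gripper_force: 0.0
[array([  5.4, 178. ,  19.9]), 'closing yaw', np.float64(0.083), 'turn', np.float64(-0.004)]
```

```bash
python3 - <<'E'
from h import *
p=arm.capture("side"); cv2.imwrite("pics/s5.png",cv2.resize(p["color"][60:260,200:400],None,fx=3,fy=3))
p=arm.capture("top"); cv2.imwrite("pics/t5.png",p["color"])
for q in find(p,"cap_b"): print(q[0],q[1],np.round(np.median(q[2],0),3))
E
```

```text
0.71 [232. 157.] [0.634 0.221 0.053]
```

View pics/s5.png

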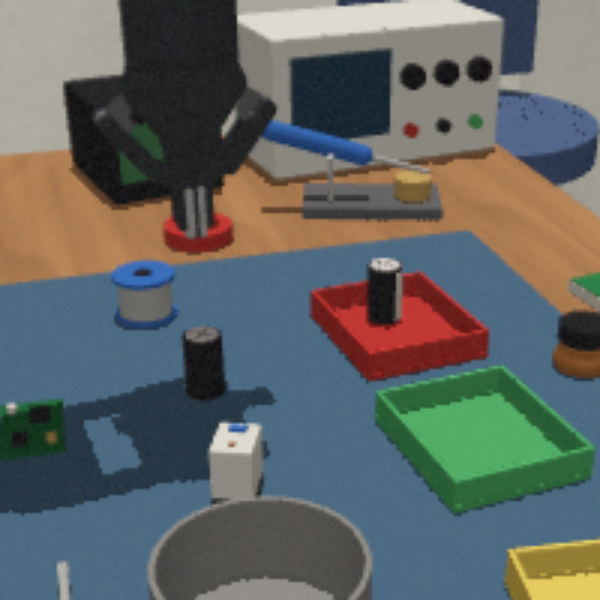

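The jaws shut on nothing. cap_b still stands untouched at crop (204,362), so its measured position must be off. I'll check it with the side camera.

```bash
python3 - <<'E'
from h import *
p=arm.capture("side"); f=200/np.tan(np.radians(p["vfov"]/2))
def pr(X): c=p["R"]@np.array(X)+p["t"]; return np.round(c[:2]/c[2]*f+[p["cx"],p["cy"]],1)
print("tcp",pr(arm.sense()["ee_pos"]),"cap_b? top",pr([.4645,.151,.052]),pr([.4645,.14,.052]),"seen 268,170")
print("cap_a",pr([.6385,.225,.056]),"seen 328,148")
for n in ("cap_b","relay","heatsink","bin_red","spool"):
    for q in find(p,n):
        P=q[2]; zz=np.percentile(P[:,2],95); print(n,round(q[0],2),q[1],round(zz,3),rect(P,zz-.008,zz+.01))
E
python3 - <<'E'
from h import *
p=arm.capture("top"); X=cloud(p)
# depth-based top of can vs colour-based
r=np.s_[215:250,240:285]
z=X[r][...,2]; m=(z>.045)&(z<.06); v,u=np.nonzero(m); print("depth blob cols",u.min()+240,u.max()+240,"rows",v.min()+215,v.max()+215)
g=p["color"][r].max(-1); 
print(g[5:25:2,::2])
E
```

```text
tcp [265.1 151.8] cap_b? top [266.8 170.3] [267.8 172.5] seen 268,170
cap_a [328.2 147.3] seen 328,148
cap_b 0.82 [270. 179.] 0.053 (array([462.9, 146.2]), array([27. , 26.8]), 8.5, 92, array([462.5, 141.6]))
cap_b 0.53 [329. 155.] 0.056 (array([637.4, 220.7]), array([28.1, 25.4]), 50.4, 66, array([635.3, 215.8]))
relay 0.8 [279. 216.] 0.051 (array([457.1,   2. ]), array([38.7, 27.3]), 67.5, 183, array([455.9,  -3.9]))
heatsink 0.77 [317. 350.] 0.044 (array([ 435.4, -309.6]), array([40. , 35.5]), 56.0, 549, array([ 434.2, -311.7]))
bin_red 0.89 [337. 172.] 0.026 (array([636.8, 193.4]), array([107.1, 131.1]), 5.8, 331, array([626.5, 152.9]))
spool 0.6 [249. 158.] 0.043 (array([440.4, 291.5]), array([47., 46.]), 82.7, 145, array([440. , 288.9]))
spool 0.52 [360. 206.] 0.026 (array([634.7,  10. ]), array([108.9, 130. ]), 5.6, 614, array([632.1,  -9.1]))Traceback (most recent call last):
  File "<stdin>", line 5, in <module>
    return umr_minimum(a, axis, None, out, keepdims, initial, where)
ValueError: zero-size array to reduction operation minimum which has no identity
```

```bash
python3 - <<'E'
from h import *
p=arm.capture("side"); X=cloud(p); print(arm.sense()["ee_pos"])
for r in range(124,156,2):
    print(r,[tuple(np.round(X[r,c]*1000).astype(int)) if np.isfinite(X[r,c,0]) else None for c in (262,264,266,268)])
E
```

```text
[0.46393592 0.1508374  0.09871253]
124 [(np.int64(459), np.int64(139), np.int64(167)), (np.int64(464), np.int64(142), np.int64(165)), (np.int64(468), np.int64(141), np.int64(165)), (np.int64(473), np.int64(147), np.int64(163))]
126 [(np.int64(459), np.int64(141), np.int64(162)), (np.int64(463), np.int64(140), np.int64(162)), (np.int64(468), np.int64(142), np.int64(160)), (np.int64(473), np.int64(147), np.int64(158))]
128 [(np.int64(459), np.int64(141), np.int64(157)), (np.int64(463), np.int64(139), np.int64(158)), (np.int64(467), np.int64(141), np.int64(156)), (np.int64(472), np.int64(145), np.int64(154))]
130 [(np.int64(458), np.int64(139), np.int64(154)), (np.int64(463), np.int64(141), np.int64(153)), (np.int64(467), np.int64(141), np.int64(152)), (np.int64(471), np.int64(141), np.int64(152))]
132 [(np.int64(458), np.int64(140), np.int64(149)), (np.int64(462), np.int64(138), np.int64(149)), (np.int64(467), np.int64(141), np.int64(147)), (np.int64(471), np.int64(140), np.int64(148))]
134 [(np.int64(458), np.int64(140), np.int64(145)), (np.int64(462), np.int64(141), np.int64(143)), (
[... 1228 characters left out ...]
int64(2)), (np.int64(501), np.int64(394), np.int64(1)), (np.int64(506), np.int64(389), np.int64(2)), (np.int64(512), np.int64(389), np.int64(2))]
150 [(np.int64(492), np.int64(377), np.int64(3)), (np.int64(498), np.int64(375), np.int64(3)), (np.int64(504), np.int64(376), np.int64(2)), (np.int64(509), np.int64(375), np.int64(2))]
152 [(np.int64(490), np.int64(364), np.int64(3)), (np.int64(496), np.int64(364), np.int64(2)), (np.int64(501), np.int64(360), np.int64(3)), (np.int64(507), np.int64(362), np.int64(1))]
154 [(np.int64(488), np.int64(352), np.int64(2)), (np.int64(493), np.int64(349), np.int64(2)), (np.int64(499), np.int64(351), np.int64(1)), (np.int64(504), np.int64(350), np.int64(1))]
```

The depth map shows the shut tips at z ≈ 0.132 while the TCP reads 0.099. The fingertips therefore sit about 33 mm higher than reported, and the xy agrees. That explains the grip slipping off the top of cap_b, so I'll go 33 mm lower from here on.

```bash
python3 -m pendant '[[0.6,[0,1,0],0],[0.6,[0,1,0],0],[0.6,[0,1,20],0],[0.6,[0,1,50],0],[0.6,[0,1,80],0],[0.6,[0,1,102],0],[0.6,[0,1,111],0],[0.6,[0,1,111],0]]'; python3 -m pendant '[[0.3,[0,0,0],0],[0,[0,0,0],0],[0,[0,0,0],0],[0,[0,0,0],0],[0,[0,0,0],0],[0,[0,0,0],0]]' 40
```

```text
clock: 10.75
ee_pos: [0.4647, 0.1509, -0.0127]
tool_rot: [-2.127, -2.311, 0.002]
wrist_force: [0.1, 0.2, -0.5]
opening: 0.0509
gripper_force: 0.0
clock: 11.35
ee_pos: [0.4658, 0.151, -0.0109]
tool_rot: [2.126, 2.31, 0.003]
wrist_force: [-0.8, -0.3, 7.8]
opening: 0.0291
gripper_force: 39.7
```

```bash
python3 -m pendant '[[0,[0,0,-20],0],[0,[0,0,-50],0],[0,[0,0,-75],0],[0,[0,0,-75],0],[0,[0,0,-75],0]]'
python3 - <<'E'
from h import *
print(toolshift([.6412,.171,.065],.087))
E
```

```text
clock: 11.85
ee_pos: [0.4649, 0.151, 0.0631]
tool_rot: [2.127, 2.311, 0.001]
wrist_force: [0.3, 0.0, -1.0]
opening: 0.0289
gripper_force: 39.6
[array([  5.4, 177.3,  -1.7]), 'closing yaw', np.float64(0.083), 'turn', np.float64(-0.004)]
```

```bash
python3 -m pendant '[[0,[1,40,0],0],[0,[2,80,0],0],[0,[4,120,0],0],[0,[5,155,0],0],[0,[5,177,0],0],[0,[5,177,20],0],[0,[5,177,45],0],[0,[5,177,45],0]]'; python3 -m pendant '[[0,[0,0,12],0],[0,[0,0,22],0],[0,[0,0,22],0]]'
```

```text
clock: 12.65
ee_pos: [0.6382, 0.1703, 0.0129]
tool_rot: [-2.123, -2.307, 0.011]
wrist_force: [0.1, 0.2, -0.9]
opening: 0.0288
gripper_force: 39.7
clock: 12.95
ee_pos: [0.6402, 0.1705, -0.0054]
tool_rot: [-2.126, -2.311, 0.002]
wrist_force: [0.2, 0.2, -0.9]
opening: 0.0291
gripper_force: 39.7
```

```bash
python3 - <<'E'
from h import *
print(toolshift([.6412,.171,-.007],.087))
E
```

```text
[array([0.4, 1. , 1.6]), 'closing yaw', np.float64(0.083), 'turn', np.float64(-0.004)]
```

```bash
python3 -m pendant '[[0,[0,0,1],0],[0,[0,0,2],0],[0,[0,0,2],0]]'
```

```text
clock: 13.25
ee_pos: [0.6411, 0.1706, -0.0057]
tool_rot: [2.127, 2.311, 0.001]
wrist_force: [0.2, -0.7, 0.1]
opening: 0.0292
gripper_force: 39.7
```

```bash
python3 -m pendant '[[0,[0,0,1],0],[0,[0,0,1],0],[0.25,[0,0,1],0],[0.55,[0,0,1],0],[0.55,[0,0,1],0],[0.55,[0,0,-25],0],[0.55,[0,0,-65],0],[0.55,[0,0,-100],0]]'
python3 - <<'E'
from h import *
p=arm.capture("top"); 
for q in find(p,"relay"): print(q[0],q[1],rect(q[2],.042,.06))
p=arm.capture("side"); cv2.imwrite("pics/s6.png",cv2.resize(p["color"][60:260,200:400],None,fx=3,fy=3))
print(toolshift([.4575,.0045,.05],-.482))
E
```

```text
clock: 14.05
ee_pos: [0.6409, 0.1706, 0.0954]
tool_rot: [2.127, 2.312, -0.0]
wrist_force: [0.6, -0.6, 0.1]
opening: 0.0469
gripper_force: 0.0
0.62 [321. 232.] (array([456.8,   5.5]), array([35.2, 27.7]), 62.4, 173, array([456.2,   6.2]))
[array([-150.4, -197.9,   45.4]), 'closing yaw', np.float64(0.083), 'turn', np.float64(0.565)]
```

View pics/s6.png

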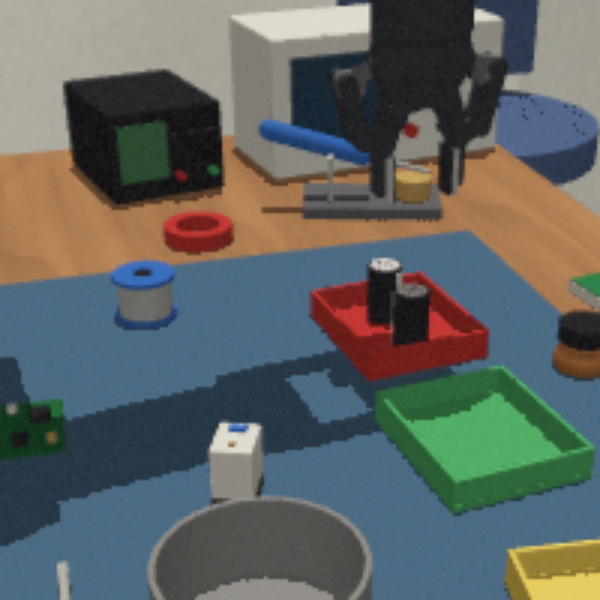

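Both capacitors stand in the red bin at crop (384,290) and (410,315).

```bash
python3 -m pendant '[[0.6,[-27,-36,0],0.12],[0.6,[-54,-72,0],0.24],[0.6,[-82,-108,0],0.36],[0.6,[-110,-144,10],0.48],[0.6,[-135,-178,25],0.565],[0.6,[-150,-197,40],0.565],[0.6,[-150,-197,45],0.565],[0.6,[-150,-197,45],0.565]]'
python3 - <<'E'
from h import *
print(toolshift([.457,.0052,-.015],-.482))
E
```

```text
clock: 15.0
ee_pos: [0.4566, 0.0048, 0.0479]
tool_rot: [-2.687, -1.625, 0.002]
wrist_force: [0.0, -1.6, -0.2]
opening: 0.0512
gripper_force: 0.0
[array([ 0.6,  0.3, 62.9]), 'closing yaw', np.float64(-0.483), 'turn', np.float64(-0.001)]
```

```bash
python3 -m pendant '[[0.6,[0,0,25],0],[0.6,[0,0,50],0],[0.6,[0,0,61],0],[0.6,[0,0,61],0]]';  python3 -m pendant '[[0.3,[0,0,0],0],[0,[0,0,0],0],[0,[0,0,0],0],[0,[0,0,0],0],[0,[0,0,0],0],[0,[0,0,0],0]]' 40; python3 -m pendant '[[0,[0,0,-20],0],[0,[0,0,-50],0],[0,[0,0,-85],0],[0,[0,0,-85],0],[0,[0,0,-85],0]]'
python3 - <<'E'
from h import *
print(toolshift([.6344,-.198,.072],-.134))
p=arm.capture("side"); cv2.imwrite("pics/s7.png",cv2.resize(p["color"][120:320,200:460],None,fx=3,fy=3))
E
```

```text
clock: 15.4
ee_pos: [0.4571, 0.0055, -0.0133]
tool_rot: [-2.685, -1.628, 0.003]
wrist_force: [0.9, 0.6, 0.4]
opening: 0.0513
gripper_force: 0.0
clock: 16.0
ee_pos: [0.4579, 0.0048, -0.0113]
tool_rot: [2.686, 1.626, 0.003]
wrist_force: [0.6, 2.0, 7.5]
opening: 0.028
gripper_force: 39.2
clock: 16.5
ee_pos: [0.4571, 0.0047, 0.0731]
tool_rot: [2.687, 1.627, 0.001]
wrist_force: [0.6, -0.2, -1.3]
opening: 0.0277
gripper_force: 38.6
[array([-97.4, 251.1,   1.4]), 'closing yaw', np.float64(-0.482), 'turn', np.float64(-0.348)]
```

View pics/s7.png

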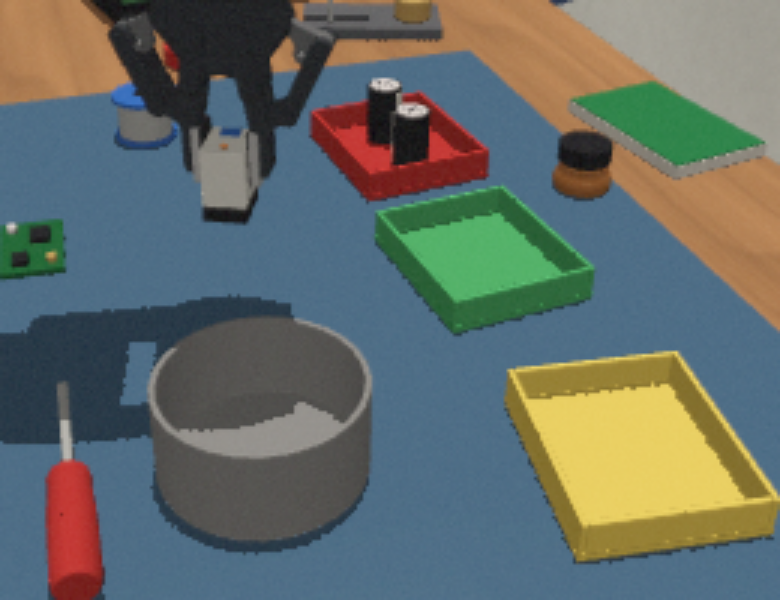

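The relay is held squarely and upright at crop (230,170).

```bash
python3 -m pendant '[[0,[-14,36,0],-0.06],[0,[-28,72,0],-0.12],[0,[-42,108,0],-0.18],[0,[-56,144,0],-0.24],[0,[-70,180,0],-0.3],[0,[-84,216,0],-0.35],[0,[-97,250,0],-0.35],[0,[-97,250,0],-0.35]]'; python3 -m pendant '[[0,[0,0,20],0],[0,[0,0,50],0],[0,[0,0,70],0],[0,[0,0,76],0],[0,[0,0,76],0]]'
```

```text
clock: 17.35
ee_pos: [0.6348, -0.2003, 0.07]
tool_rot: [-2.365, -2.066, 0.001]
wrist_force: [-0.1, 0.0, -0.9]
opening: 0.0279
gripper_force: 38.7
clock: 17.85
ee_pos: [0.6328, -0.1965, -0.0045]
tool_rot: [-2.361, -2.068, 0.002]
wrist_force: [-0.2, 0.2, -0.7]
opening: 0.0278
gripper_force: 38.8
```

```bash
python3 -m pendant '[[0,[0,0,1],0],[0,[0,0,2],0],[0,[0,0,3],0],[0,[0,0,3],0]]'
```

```text
clock: 18.25
ee_pos: [0.6338, -0.1971, -0.0057]
tool_rot: [2.363, 2.07, 0.0]
wrist_force: [0.4, 0.7, -0.8]
opening: 0.0278
gripper_force: 38.7
```

```bash
python3 -m pendant '[[0,[0,0,1],0],[0,[0,0,2],0],[0,[0,0,2],0]]'
```

```text
clock: 18.55
ee_pos: [0.6337, -0.1971, -0.0073]
tool_rot: [2.363, 2.07, 0.0]
wrist_force: [-1.4, 1.2, 4.6]
opening: 0.0278
gripper_force: 39.2
```

```bash
python3 -m pendant '[[0.25,[0,0,0],0],[0.6,[0,0,0],0],[0.6,[0,0,0],0],[0.6,[0,0,-25],0],[0.6,[0,0,-65],0],[0.6,[0,0,-85],0],[0.75,[0,0,-85],0]]'
python3 - <<'E'
from h import *
p=arm.capture("top"); X=cloud(p)
for q in find(p,"heatsink",X=X): print(q[0],q[1],rect(q[2],.036,.06))
B=X[210:265,420:480].reshape(-1,3); print(rect(B[np.isfinite(B[:,2])],.034,.06))
p=arm.capture("side"); cv2.imwrite("pics/s8.png",cv2.resize(p["color"][200:320,320:480],None,fx=3,fy=3))
print(toolshift([.436,-.305,.05],-.6))
E
```

```text
clock: 19.25
ee_pos: [0.6351, -0.1978, 0.0802]
tool_rot: [2.359, 2.066, 0.004]
wrist_force: [-0.3, 0.1, -0.1]
opening: 0.0634
gripper_force: 0.0
0.86 [446. 236.] (array([ 436.2, -304.5]), array([39. , 36.1]), 55.8, 154, array([ 435.8, -304. ]))
(array([ 435.8, -305.1]), array([40.5, 36.2]), 55.9, 177, array([ 435.6, -304.4]))
[array([-133.2, -181. ,   25.8]), 'closing yaw', np.float64(-0.132), 'turn', np.float64(0.468)]
```

View pics/s8.png

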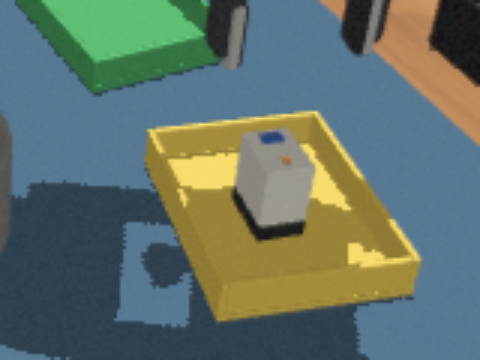

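The relay stands on the yellow bin's floor. Next is the heat sink.

```bash
python3 -m pendant '[[0.75,[-22,-30,0],0.08],[0.75,[-46,-62,0],0.16],[0.75,[-70,-94,0],0.24],[0.75,[-94,-126,0],0.32],[0.75,[-116,-156,10],0.4],[0.75,[-133,-181,25],0.464],[0.75,[-133,-181,25],0.464],[0.75,[-133,-181,25],0.464]]'
python3 - <<'E'
from h import *
print(toolshift([.436,-.305,-.015],-.595))
E
```

```text
clock: 20.2
ee_pos: [0.4362, -0.3049, 0.0509]
tool_rot: [-2.774, -1.469, 0.001]
wrist_force: [0.4, 0.1, -0.3]
opening: 0.064
gripper_force: 0.0
[array([-0.2,  0. , 65.9]), 'closing yaw', np.float64(-0.597), 'turn', np.float64(-0.002)]
```

```bash
python3 -m pendant '[[0.75,[0,0,25],0],[0.75,[0,0,50],0],[0.75,[0,0,70],0],[0.75,[0,0,70],0]]';  python3 -m pendant '[[0.4,[0,0,0],0],[0,[0,0,0],0],[0,[0,0,0],0],[0,[0,0,0],0],[0,[0,0,0],0],[0,[0,0,0],0]]' 50; python3 -m pendant '[[0,[0,0,-20],0],[0,[0,0,-50],0],[0,[0,0,-90],0],[0,[0,0,-90],0],[0,[0,0,-90],0]]'
python3 - <<'E'
from h import *
print(toolshift([.636,.0139,.07],.0925))
p=arm.capture("side"); cv2.imwrite("pics/s9.png",cv2.resize(p["color"][200:400,220:420],None,fx=3,fy=3))
E
```

```text
clock: 20.6
ee_pos: [0.4366, -0.3035, -0.0203]
tool_rot: [-2.77, -1.472, 0.002]
wrist_force: [0.8, 0.3, 1.0]
opening: 0.0638
gripper_force: 0.0
clock: 21.2
ee_pos: [0.4375, -0.3055, -0.0169]
tool_rot: [2.774, 1.47, 0.002]
wrist_force: [2.3, 0.6, 6.0]
opening: 0.0347
gripper_force: 51.3
clock: 21.7
ee_pos: [0.4367, -0.3051, 0.0725]
tool_rot: [2.774, 1.471, 0.001]
wrist_force: [0.4, 0.8, -1.2]
opening: 0.0352
gripper_force: 50.6
[array([375.9, -14.2,   2.3]), 'closing yaw', np.float64(-0.596), 'turn', np.float64(-0.688)]
```

View pics/s9.png

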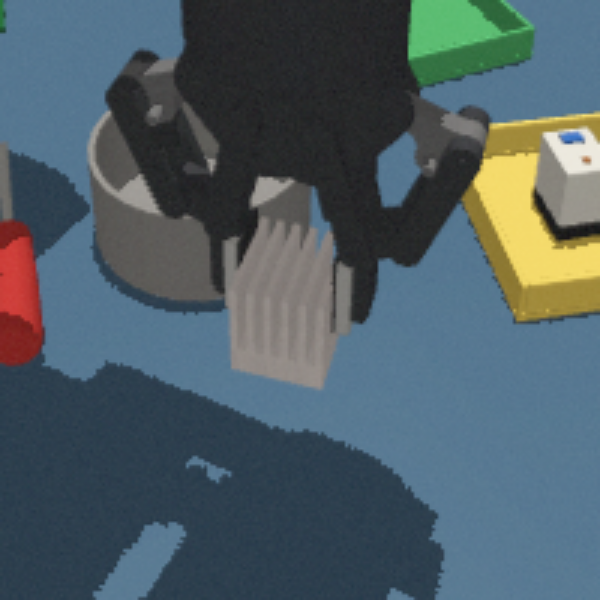

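The heat sink is held upright across the fins at crop (283,310).

```bash
python3 -m pendant '[[0,[40,-2,0],-0.09],[0,[85,-4,0],-0.18],[0,[130,-6,0],-0.27],[0,[175,-7,0],-0.36],[0,[220,-9,0],-0.45],[0,[265,-10,0],-0.54],[0,[310,-12,0],-0.63],[0,[350,-13,0],-0.69]]'; python3 -m pendant '[[0,[0,0,0],0],[0,[0,0,0],0]]'
python3 - <<'E'
from h import *
print(toolshift([.636,.0139,-.014],.0925))
E
```

```text
clock: 22.55
ee_pos: [0.6224, -0.0059, 0.0701]
tool_rot: [-2.108, -2.325, 0.002]
wrist_force: [0.1, 0.4, -0.2]
opening: 0.0352
gripper_force: 50.4
clock: 22.75
ee_pos: [0.6217, -0.0074, 0.0701]
tool_rot: [-2.112, -2.323, 0.003]
wrist_force: [0.1, -0.5, -1.1]
opening: 0.0355
gripper_force: 50.5
[array([19.8, 16.5, 84.1]), 'closing yaw', np.float64(0.095), 'turn', np.float64(0.003)]
```

```bash
python3 -m pendant '[[0,[20,16,0],0],[0,[20,16,0],0],[0,[20,16,25],0],[0,[20,16,55],0],[0,[20,16,75],0],[0,[20,16,81],0],[0,[20,16,83],0],[0,[20,16,83],0]]'
```

```text
clock: 23.55
ee_pos: [0.6367, 0.0126, -0.0104]
tool_rot: [2.115, 2.322, 0.001]
wrist_force: [1.2, -0.6, -1.0]
opening: 0.0354
gripper_force: 50.5
```

```bash
python3 -m pendant '[[0,[0,0,1],0],[0,[0,0,2],0],[0,[0,0,2],0]]'
```

```text
clock: 23.85
ee_pos: [0.6366, 0.0133, -0.0127]
tool_rot: [2.114, 2.323, 0.001]
wrist_force: [-0.7, 0.8, -1.2]
opening: 0.0353
gripper_force: 50.5
```

```bash
python3 -m pendant '[[0,[0,0,1],0],[0,[0,0,2],0],[0,[0,0,2],0]]'
```

```text
clock: 24.15
ee_pos: [0.6366, 0.0133, -0.0129]
tool_rot: [2.113, 2.323, 0.001]
wrist_force: [-6.6, 0.9, 14.4]
opening: 0.035
gripper_force: 52.4
```

Floor contact. Releasing and retreating.

```bash
python3 -m pendant '[[0.35,[0,0,-1],0],[0.7,[0,0,-1],0],[0.7,[0,0,-1],0],[0.7,[0,0,-25],0],[0.7,[0,0,-65],0],[0.7,[0,0,-110],0],[0.7,[0,0,-150],0],[0.7,[0,0,-150],0]]'
python3 - <<'E'
from h import *
p=arm.capture("side"); cv2.imwrite("pics/s10.png",p["color"])
E
```

```text
clock: 24.95
ee_pos: [0.639, 0.013, 0.1409]
tool_rot: [2.108, 2.317, 0.009]
wrist_force: [-0.4, -0.0, 0.5]
opening: 0.0597
gripper_force: 0.0
```

View pics/s10.png

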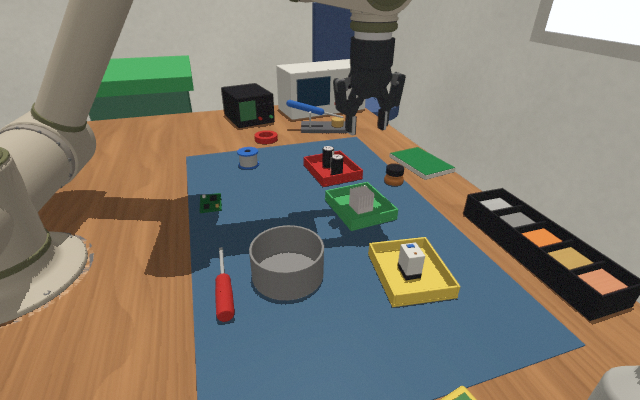

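All the parts stand in their bins: the capacitors at (328,158) and (337,165), the heat sink at (361,199) and the relay at (411,261). The spool is still standing at (248,158), and the gripper is clear.

```bash
python3 -c "
from bench import arm
print(arm.finish_job())"
```

```text
the job is handed in; nothing more can be done
None
```

The job is handed in at about 25 s: both capacitors are upright in the red bin, the relay in the yellow and the heat sink in the green, with the solder spool left standing where it was; one grip slipped off cap_b first because the fingertips sit about 33 mm higher than reported, but the capacitor did not move.

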